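Fetch the memory stick from its compartment in the desk organiser

ROBOT

A 6-joint arm with a two-finger parallel gripper is mounted at the origin on the work surface. World frame = base frame: x ahead of the robot, y to its left, z up, the work surface at z = 0. Lengths are in mm, angles in rad, forces in N, time in s.
With the tool pointing down it reaches from about 400 to 925 mm from the base axis. Payload 12.5 kg.
Tool frame: the origin (TCP) lies midway between the tips of the shut fingers; the grasp point (between the pads) lies 19 mm behind it; z points along the fingers, y is the line along which they close (so a half turn about z gives the same grasp; the last joint's range is limited). The gripper opens to 95 mm and grips with 3 to 60 N. Pads are 20 mm wide; open, the fingers measure 119 mm over their backs; the gripper's body (75 mm by 180 mm) begins 59 mm behind the grasp point.
Start: joints at [-1.445, 0.491, 1.559, -0, 1.092, -0.106], TCP at [143.603, -608.297, 214.661] pointing down, gripper open.
Joint ranges: [-3.1, 3.1], [-0.84, 2.19], [0.05, 2.79], [-1.13, 4.28], [0.06, 2.93], [-2.69, 2.69]. Speed limits (rad/s): [2.22, 2.22, 2.79, 3.14, 3.14, 3.14].

INTERFACE

Orientations are given as [roll, pitch, yaw] about the fixed x, y, z axes, in that order (R = Rz(yaw) Ry(pitch) Rx(roll)).
In Python, from cell import state, read_camera, camera_info, env gives the robot as it stands.
- The arm moves only by the tool move_arm, never from a script. Its argument "commands" is a list of rows, each a list of 3 entries, a list of its own where there are three numbers: the shift along the world's x, y, z in cm, then the turn, a rotation vector about the world's x, y, z in degrees, then the opening, from 0 (shut) to 1 (fully open). A call has 1 to 10 rows; each row shifts and turns the commanded pose from where the row before left it; what a row does not reach is not made up. A row lasts 1/10 s, in which the tool goes at most 50 mm and 8.59 degrees, less where a joint would pass 70% of its speed; a pose out of reach is approached as far as the arm can. A call with a gripper value outside its range is refused whole. The fingers move at their own pace and stop on an object; the grip force is fixed at half the most. Time passes only in rows, so rows that do not move let the fingers close. It gives the time, the measured TCP pose, the force, the opening and the grip force at its end, in the units of the state.
- state(): the state, without advancing time (a new reading comes with each control period).
- read_camera(name): name is "scene" or "top" or "wrist"; returns the picture (420x560x3 uint8, blue, green, red); there is no depth.
- camera_info(name): a dict with "K" (3x3 intrinsics, pixels), "cam_to_world" (4x4, takes a point from camera to world coordinates). Camera axes: x right, y down, z forward; pixel columns grow to the right and rows downward; lengths in mm; the calibration is good to about 2 mm. A picture is of the moment at which its call begins: read the wrist's pose just before it. camera_info takes no time and is no camera call; for the wrist camera it gives the pose at the moment of the call.
- env.job_done(): hands the job in; it is judged then, once.
The state is a dict: "t": time; "joints": joint angles; "qvel": joint speeds; "tau": joint torques, N m; "eef_pos": TCP position; "tcp_rot": TCP orientation; "ft_force": force on the tool from outside, world axes, zero at the start; "moment": the same for the moment, N m; "opening": opening from 0.0 (shut) to 1.0 (fully open); "grip_force": force on a finger pad.
Only numpy, scipy, OpenCV 4.12 (cv2) and the standard library are available. Lean on these libraries where they do the work, as an engineer would, in place of code of your own. Each camera call takes 0.05 s, during which the arm holds its last target. There are 200 camera calls.

TASK

The memory stick is in the compartment of the desk organiser whose lid has the fin-shaped grip running front to back; slide that lid open and leave the other three lids shut. Take the stick out and lay it gently flat in the shallow open tray, without dropping or throwing it; the opened lid may stay open.

Things in the scene. Friction and masses are not known exactly. Their poses are not given: they have to be found in the camera images.
- stick: USB memory stick, dark plastic with a steel plug: 56 x 17 x 12 mm, 20 g, loose. Origin at its middle, 6 mm above what it lies on; x along it towards the plug (plastic body x = -28 to 14 mm; plug 12 mm wide, 5 mm thick), z through its thickness. Starts flat, within 20 degrees of front to back, near the middle of the compartment under the lid with the fin.
- organiser: Fixed desk organiser, 190 mm front to back (x) by 344 mm (y); origin under its centre on the desk. Along its front four equal compartments in a row, 85 mm apart, in any order, under white sliding lids whose tops are 45.5 mm above the desk; behind them a flat deck the lids slide on to. The lids differ only in their 20 mm high black grips: a fin front to back, a bar across, two round knobs (24 mm).
- fin_box: The right compartment (fixed), the one whose lid has the fin. Origin 8 mm above the desk under the middle of its well; x = the way its lid opens, away from the robot, y along the row. Well inside 84 mm (x) by 76 mm (y), floor 14 mm above the desk, walls 4 mm thick, 40 mm above the desk, with side rails up to 46 mm. Open at the top once its lid is slid back.
- fin_grip (a point): Middle of the upright black fin in the middle of the right lid: 40 mm long front to back (x), 12 mm wide (y), 20 mm high. This point is 55.5 mm above the desk, 10 mm above the lid's top and 10 mm below the fin's top. It moves with the lid; when shut it is straight above the middle of the well. Its x is the way the lid slides open. Lid 92 mm (x) by 77 mm (y).
- fin_lid (a joint): Travel in m of the lid with the fin: 0 shut (start), 0.085 fully open (end stop). It slides straight and level along the x of fin_grip with about 1 N of friction and stays where it is left.
- bar_lid (a joint): Travel in m of the lid whose grip is a bar 40 mm long across (along the row): 0 shut (start), 0.085 open. To stay shut.
- knob_lid (a joint): Travel in m of one of the lids with a round knob: 0 shut (start), 0.085 open. To stay shut.
- knob2_lid (a joint): Travel in m of the other lid with a round knob: 0 shut (start), 0.085 open. To stay shut.
- tray: Shallow open rectangular grey plastic tray, fixed to the desk left or right of the organiser: 130 mm (x) by 160 mm (y) outside, walls 4 mm thick and 18 mm high, inner floor 4 mm above the desk. Origin under its centre, on the desk. The closed white carton on the other side is not the tray.
Mind the look-alikes: they are no part of the job. There is more than one size of the tray; the job needs the middle-sized.

How it is judged (in metres and radians):
On the way:
1. the lid with the fin grip is slid open by at least 60 mm (value of joint fin_lid above 0.06 m), for 0.2 s.
At the end, for the whole second after the job is handed in: The memory stick lies in the tray, its middle inside the walls and less than 18 mm above the desk, flat to within 0.2 rad (either face up) and at rest, and the lids with the cross bar and the two round knobs are shut to within 15 mm. The lid with the fin may be open or shut (x of stick in the frame of tray between -0.061 and 0.061 m and y of stick in the frame of tray between -0.076 and 0.076 m and z of stick in the frame of tray between -0.018 and 0.018 m and (angle between stick's own z axis and vertical below 0.2 rad or angle between stick's own z axis and vertical above 2.94 rad) and linear speed of stick below 0.02 m/s and value of joint each of bar_lid, knob_lid, knob2_lid below 0.015 m); the robot touches nothing.
It fails at once if another lid is slid open by more than 15 mm (value of joint any of bar_lid, knob_lid, knob2_lid above 0.015 m).
It fails at once if the stick is dropped or thrown: faster than 0.9 m/s while no finger touches it (a fall of about 40 mm) (linear speed of stick above 0.9 m/s and contact force between stick and the fingers below 0.05 N).
It also fails if it takes over 54 s, if anything falls off the work surface, if the arm or the gripper's body presses on something with over 40 N, if the wrist force passes 120 N, or if a joint passes its speed limit or range.

## Working session

There is one attempt and no reset: what is moved stays moved. The work goes in short steps, Python scripts to look and compute and a tool call to move; the robot and the scene stay as the last step left them, time stands still between calls to the robot, and variables do not carry over. Pictures are saved under pics/ and viewed, at most 10 in all, crops included, and the job is handed in when it is done.

Besides the shell and the picture viewer there is one more tool, called after ">>>" as name([rows], argument=value, ...), one row to a line, values as JSON. move_arm: Moves the arm, as the interface text tells. Its arguments: {"type":"object","properties":{"commands":{"type":"array"}},"required":["commands"]}

```bash
mkdir -p pics; cat > h.py <<'E'
import numpy as np, cv2
from cell import state, read_camera, camera_info, env
def ray(name,u,v,z,ci=None):
    ci=ci or camera_info(name); K=np.array(ci["K"]); T=np.array(ci["cam_to_world"])
    d=T[:3,:3]@np.linalg.inv(K)@[u,v,1]; o=T[:3,3]
    return np.round(o+d*(z-o[2])/d[2],1)
E
python3 - <<'E'
from h import *
for n in("top","scene"): cv2.imwrite(f"pics/{n}0.png",read_camera(n))
s=state();print(s["t"],s["eef_pos"],s["tcp_rot"],s["opening"])
for n in("top","scene"): print(np.round(camera_info(n)["cam_to_world"],2))
E
```

```text
0.1 [ 143.59935325 -608.06245418  214.13078864] [-3.14063963e+00 -1.10504176e-04  2.31788762e-01] 0.9966782470880955
[[ 1.00000e-02 -9.90000e-01  1.60000e-01  2.41880e+02]
 [-1.00000e+00 -1.00000e-02  1.00000e-02  6.82200e+01]
 [-1.00000e-02 -1.60000e-01 -9.90000e-01  1.46635e+03]
 [ 0.00000e+00  0.00000e+00  0.00000e+00  1.00000e+00]]
[[-5.00000e-01  7.40000e-01 -4.60000e-01  1.11299e+03]
 [ 8.70000e-01  4.20000e-01 -2.70000e-01  4.72830e+02]
 [-1.00000e-02 -5.30000e-01 -8.50000e-01  1.22870e+03]
 [ 0.00000e+00  0.00000e+00  0.00000e+00  1.00000e+00]]
```

View pics/top0.png

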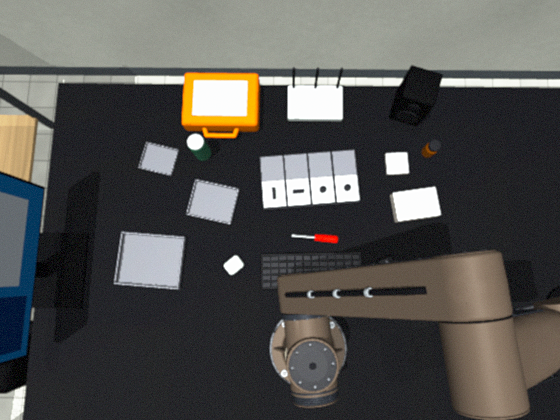

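View pics/scene0.png

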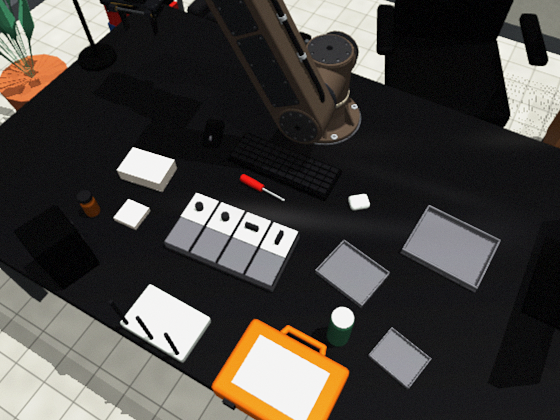

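The lids, left to right in the top view, carry a fin (274,193), a bar (298,190), a knob (322,189) and a knob (347,187). There are three trays: small (158,158), middle (213,201) and large (150,260). The fin lid and the middle tray fit the description, so I'll confirm both in an enlarged crop and measure them.

```bash
python3 - <<'E'
from h import *
im=cv2.imread("pics/top0.png"); c=im[140:240,180:370]
cv2.imwrite("pics/c1.png",cv2.resize(c,None,fx=4.2,fy=4.2,interpolation=cv2.INTER_CUBIC))
for u,v,z in[(274,193,55),(298,190,55),(322,189,55),(347,187,55),(213,201,4),(198,180,18),(238.5,187,18),(228,223,18),(187,213,18),(139,158,4),(178,158,4)]: print(u,v,ray("top",u,v,z))
E
```

```text
274 193 [520.3 121.5  55. ]
298 190 [531.9  38.6  55. ]
322 189 [536.4 -44.4  55. ]
347 187 [ 544.4 -130.9   55. ]
213 201 [498.6 341.2   4. ]
198 180 [571.7 395.4  18. ]
238.5 187 [547.9 249.7  18. ]
228 223 [418.3 282.6  18. ]
187 213 [452.1 428.7  18. ]
139 158 [654.5 617.8   4. ]
178 158 [656.  475.3   4. ]
```

View pics/c1.png

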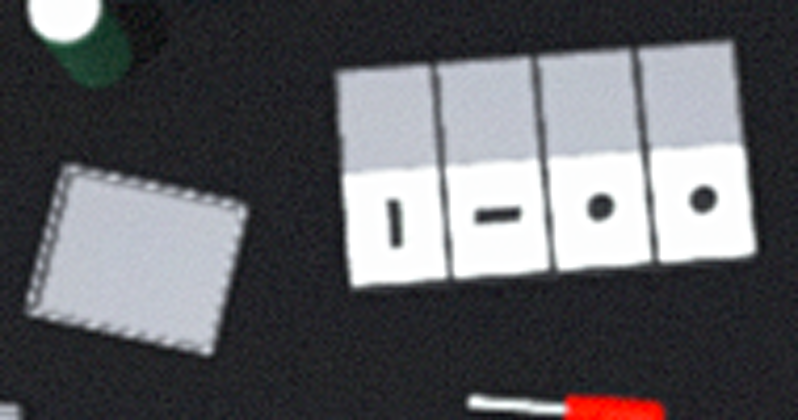

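The crop confirms it. The fin lid is the leftmost, with the fin running front to back at crop (395,223). The tray at crop (137,260) measures about 148 x 134 mm, so it is the middle size. I'll move over the fin now.

>>> move_arm([
  [[4, 3, 0], [0, 0, -4.1], 0.5],
  [[4, 3, 0], [0, 0, -4.1], 0.5],
  [[4, 3, 0], [0, 0, 0], 0.5],
  [[4, 3, 0], [0, 0, 0], 0.5],
  [[4, 3, 0], [0, 0, 0], 0.5],
  [[4, 3, 0], [0, 0, 0], 0.5],
  [[4, 3, 0], [0, 0, 0], 0.5],
  [[0.5, 4.8, 0], [0, 0, 0], 0.5],
  [[0.5, 4.8, 0], [0, 0, 0], 0.5],
  [[0.5, 4.8, 0], [0, 0, 0], 0.5],
])

```text
t: 1.1
eef_pos: [438.5, -252.3, 214.2]
tcp_rot: [-3.141, 0.001, 0.089]
ft_force: [0.8, 0.5, 0.4]
opening: 0.499
grip_force: 0.0
```

>>> move_arm([
  [[0.5, 4.8, 0], [0, 0, 0], 0.5],
  [[0.5, 4.8, 0], [0, 0, 0], 0.5],
  [[0.5, 4.8, 0], [0, 0, 0], 0.5],
  [[0.5, 4.8, 0], [0, 0, 0], 0.5],
  [[0.5, 4.8, 0], [0, 0, 0], 0.5],
  [[0.5, 4.8, 0], [0, 0, 0], 0.5],
  [[0, 0, -3], [0, 0, 0], 0.5],
  [[0, 0, 0], [0, 0, 0], 0.5],
  [[0, 0, 0], [0, 0, 0], 0.5],
])

```text
t: 2.0
eef_pos: [468.5, 33.4, 184.7]
tcp_rot: [-3.142, 0.001, 0.089]
ft_force: [0.1, -0.2, 0.9]
opening: 0.501
grip_force: 0.0
```

```bash
python3 - <<'E'
from h import *
s=state();print(s["t"],s["eef_pos"],s["tcp_rot"],s["opening"],s["joints"])
ci=camera_info("wrist"); np.save("w1.npy",ci,allow_pickle=True)
cv2.imwrite("pics/w1.png",read_camera("wrist"))
E
```

```text
2.0 [468.45410242  33.42207858 184.71985778] [-3.14152945e+00  1.48357427e-03  8.85925881e-02] 0.5005627357993234 [-6.94585759e-02  3.11434721e-01  1.96267598e+00 -2.24040630e-04
  8.68956996e-01  1.41288998e+00]
```

View pics/w1.png

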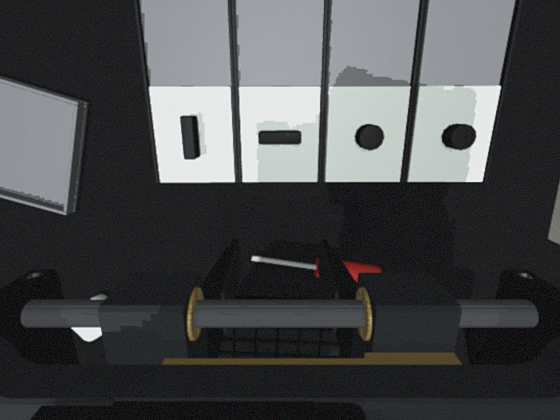

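Fin at (190,137) and fin lid corners at (149,87), (231,86), (235,182), (160,183). The bar and knobs are to its right.

```bash
python3 - <<'E'
from h import *
ci=np.load("w1.npy",allow_pickle=True).item()
for u,v,z in[(190,137,55.5),(188,137,65.5),(160,183,45.5),(235,182,45.5),(149,87,45.5),(231,86,45.5),(484,182,45.5),(460,137,55.5),(280,137,55.5),(370,137,55.5),(85,102,18),(70,213,18)]: print(u,v,ray("",u,v,z,ci))
E
```

```text
190 137 [522.1 124.4  55.5]
188 137 [522.8 123.5  65.5]
160 183 [471.9 157.8  45.5]
235 182 [479.8  80.9  45.5]
149 87 [563.9 165.8  45.5]
231 86 [571.6  88.9  45.5]
484 182 [ 502.6 -174.6   45.5]
460 137 [ 544.9 -132.3   55.5]
280 137 [529.7  38.8  55.5]
370 137 [537.3 -46.7  55.5]
85 102 [544.5 243.7  18. ]
70 213 [420.  272.7  18. ]
```

>>> move_arm([
  [[1.8, 3, 0], [0, 0, 0], 0.5],
  [[1.8, 3, 0], [0, 0, 0], 0.5],
  [[1.75, 3, 0], [0, 0, 0], 0.5],
  [[0, 0, -4.5], [0, 0, 0], 0.5],
  [[0, 0, -4], [0, 0, 0], 0.5],
  [[0, 0, -3], [0, 0, 0], 0.5],
  [[0, 0, -1.9], [0, 0, 0], 0.5],
  [[0, 0, 0], [0, 0, 0], 0.5],
  [[0, 0, 0], [0, 0, 0], 0.5],
])

```text
t: 2.95
eef_pos: [522.9, 122.9, 51.7]
tcp_rot: [3.141, -0.001, 0.087]
ft_force: [-0.3, -0.3, -0.3]
opening: 0.5
grip_force: 0.0
```

>>> move_arm([
  [[0, 0, 0], [0, 0, 0], 0],
  [[0, 0, 0], [0, 0, 0], 0],
  [[0, 0, 0], [0, 0, 0], 0],
  [[0, 0, 0], [0, 0, 0], 0],
  [[0, 0, 0], [0, 0, 0], 0],
])

```text
t: 3.45
eef_pos: [522.1, 123.7, 50.9]
tcp_rot: [3.141, -0.0, 0.089]
ft_force: [-0.2, -0.1, -0.3]
opening: 0.135
grip_force: 0.0
```

>>> move_arm([
  [[0, 0, 0], [0, 0, 0], 0],
  [[0, 0, 0], [0, 0, 0], 0],
  [[1.2, 0.11, 0], [0, 0, 0], 0],
  [[1.2, 0.11, 0], [0, 0, 0], 0],
  [[1.2, 0.11, 0], [0, 0, 0], 0],
  [[1.2, 0.11, 0], [0, 0, 0], 0],
  [[1.2, 0.11, 0], [0, 0, 0], 0],
  [[1.2, 0.11, 0], [0, 0, 0], 0],
  [[1.0, 0.09, 0], [0, 0, 0], 0],
  [[0, 0, 0], [0, 0, 0], 0],
])

```text
t: 4.45
eef_pos: [605.5, 131.1, 50.9]
tcp_rot: [3.141, -0.002, 0.089]
ft_force: [0.8, -4.9, 6.3]
opening: 0.127
grip_force: 30.0
```

>>> move_arm([
  [[0, 0, 0], [0, 0, 0], 0],
  [[0, 0, 0], [0, 0, 0], 0],
  [[0, 0, 0], [0, 0, 0], 0.35],
  [[0, 0, 0], [0, 0, 0], 0.35],
  [[0, 0, 0], [0, 0, 0], 0.35],
  [[0, 0, 3], [0, 0, 0], 0.4],
  [[0, 0, 5], [0, 0, 0], 0.4],
  [[-4, -0.4, 4], [0, 0, 0], 0.4],
  [[-4, -0.4, 0], [0, 0, 0], 0.4],
  [[-4, -0.4, 0], [0, 0, 0], 0.4],
])

```text
t: 5.45
eef_pos: [487.5, 119.7, 166.7]
tcp_rot: [-3.141, -0.002, 0.089]
ft_force: [0.5, 0.1, 0.6]
opening: 0.4
grip_force: 0.0
```

>>> move_arm([
  [[-2, -0.2, 0], [0, 0, 0], 0.4],
  [[0, 0, 0], [0, 0, 0], 0.4],
  [[0, 0, 0], [0, 0, 0], 0.4],
  [[0, 0, 0], [0, 0, 0], 0.4],
])

```text
t: 5.85
eef_pos: [469.9, 117.8, 165.9]
tcp_rot: [3.142, -0.001, 0.089]
ft_force: [0.4, -0.6, -0.3]
opening: 0.399
grip_force: 0.0
```

```bash
python3 - <<'E'
from h import *
s=state();print(s["t"],s["eef_pos"],s["tcp_rot"],s["opening"])
ci=camera_info("wrist"); np.save("w2.npy",ci,allow_pickle=True)
im=read_camera("wrist")
cv2.imwrite("pics/w2.png",im)
E
```

```text
5.85 [469.87484113 117.80915155 165.87798742] [ 3.14157194e+00 -5.79837421e-04  8.86286053e-02] 0.3985876984959172
```

View pics/w2.png

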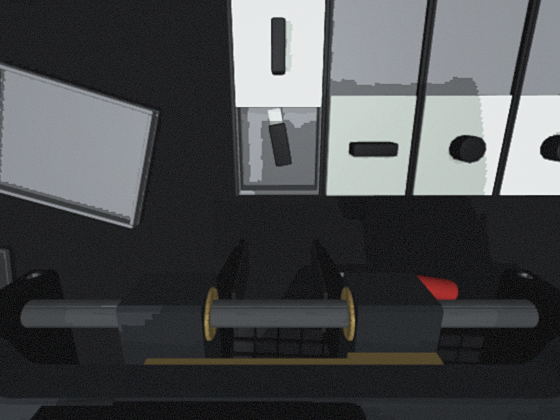

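The lid is open. The stick lies in the well with its plug at about (275,115), its body end at about (283,165), and it is tilted slightly. The well's front wall is at about (280,185).

```bash
python3 - <<'E'
from h import *
ci=np.load("w2.npy",allow_pickle=True).item()
im=cv2.imread("pics/w2.png")[95:200,225:335]
cv2.imwrite("pics/c2.png",cv2.resize(im,None,fx=5,fy=5,interpolation=cv2.INTER_CUBIC))
for u,v,z in[(275.5,123.5,26),(282.5,165,26),(274.5,110,22),(321,107,45.5),(232,107,45.5),(278,45,55.5)]: print(u,v,ray("",u,v,z,ci))
E
```

```text
275.5 123.5 [543.1 128.7  26. ]
282.5 165 [503.2 118.2  26. ]
274.5 110 [555.6 130.8  22. ]
321 107 [561.6  88.9  45.5]
232 107 [554.4 168.8  45.5]
278 45 [606.3 131.7  55.5]
```

View pics/c2.png

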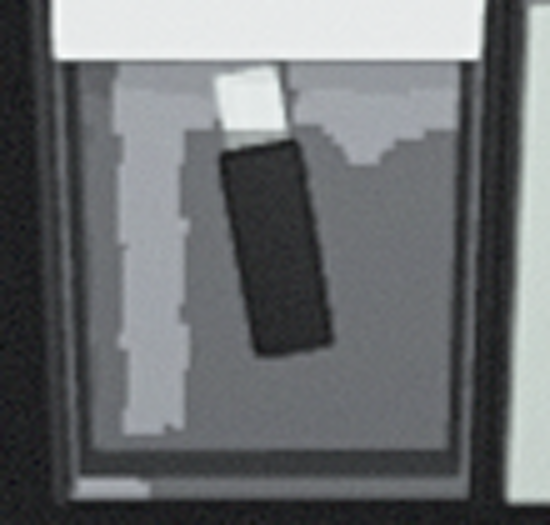

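>>> move_arm([
  [[2.75, 0.25, 0], [0, 0, 4.7], 0.36],
  [[2.7, 0.25, 0], [0, 0, 4.7], 0.36],
  [[0, 0, -4.5], [0, 0, 0], 0.36],
  [[0, 0, -4], [0, 0, 0], 0.36],
  [[0, 0, -2], [0, 0, 0], 0.36],
  [[0, 0, 0], [0, 0, 0], 0.36],
  [[0, 0, 0], [0, 0, 0], 0.36],
])

```text
t: 6.6
eef_pos: [523.9, 122.7, 61.0]
tcp_rot: [3.142, 0.0, 0.253]
ft_force: [0.2, 0.5, 0.4]
opening: 0.359
grip_force: 0.0
```

```bash
python3 - <<'E'
from h import *
s=state();print(s["t"],s["eef_pos"],s["tcp_rot"],s["opening"],s["ft_force"])
ci=camera_info("wrist")
cv2.imwrite("pics/w3.png",read_camera("wrist"))
E
```

```text
6.6 [523.90205422 122.73148586  60.99750714] [3.14157025e+00 3.75426521e-04 2.52712888e-01] 0.35863467388287723 [0.1815198  0.47830701 0.37639836]
```

View pics/w3.png

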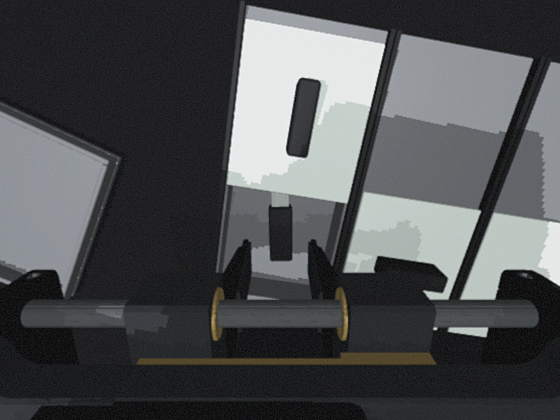

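The stick (280,232) is lined up and centred between the fingertips (247 and 314). I'll descend and grip.

>>> move_arm([
  [[0, 0, -2], [0, 0, 0], 0.36],
  [[0, 0, -1.5], [0, 0, 0], 0.36],
  [[0, 0, -0.9], [0, 0, 0], 0.36],
  [[0, 0, 0], [0, 0, 0], 0.36],
  [[0, 0, 0], [0, 0, 0], 0],
  [[0, 0, 0], [0, 0, 0], 0],
  [[0, 0, 0], [0, 0, 0], 0],
  [[0, 0, 0], [0, 0, 0], 0],
  [[0, 0, 0], [0, 0, 0], 0],
  [[0, 0, 0], [0, 0, 0], 0],
])

```text
t: 7.65
eef_pos: [523.7, 122.7, 17.6]
tcp_rot: [3.141, -0.001, 0.253]
ft_force: [-0.8, -0.6, 6.2]
opening: 0.176
grip_force: 30.0
```

>>> move_arm([
  [[0, 0, 1], [0, 0, 0], 0],
  [[0, 0, 2], [0, 0, 0], 0],
  [[0, 0, 3], [0, 0, 0], 0],
  [[0, 0, 3], [0, 0, 0], 0],
  [[0, 0, 2], [0, 0, 0], 0],
  [[0, 0, 0], [0, 0, 0], 0],
])

```text
t: 8.25
eef_pos: [524.4, 122.9, 130.0]
tcp_rot: [3.141, -0.005, 0.253]
ft_force: [-0.5, 0.6, -0.8]
opening: 0.176
grip_force: 30.0
```

>>> move_arm([
  [[-0.4, 3, 0], [0, 0, 0], 0],
  [[-0.4, 3.5, 0], [0, 0, 0], 0],
  [[-0.4, 4, 0], [0, 0, 0], 0],
  [[-0.4, 4, 0], [0, 0, 0], 0],
  [[-0.4, 4, 0], [0, 0, 0], 0],
  [[-0.5, 3, 0], [0, 0, 0], 0],
  [[0, 0, -4], [0, 0, 0], 0],
  [[0, 0, -4], [0, 0, 0], 0],
  [[0, 0, 0], [0, 0, 0], 0],
  [[0, 0, 0], [0, 0, 0], 0],
])

```text
t: 9.25
eef_pos: [498.1, 337.5, 46.8]
tcp_rot: [3.141, 0.002, 0.253]
ft_force: [0.7, -0.3, 0.5]
opening: 0.175
grip_force: 30.0
```

```bash
python3 - <<'E'
from h import *
s=state();print(s["t"],s["eef_pos"],s["tcp_rot"],s["opening"],s["ft_force"])
cv2.imwrite("pics/w4.png",read_camera("wrist"))
E
```

```text
9.25 [498.14374242 337.48426859  46.81205625] [3.14109933e+00 1.80378499e-03 2.52584697e-01] 0.17542315659810453 [ 0.69556476 -0.25233588  0.49112063]
```

View pics/w4.png

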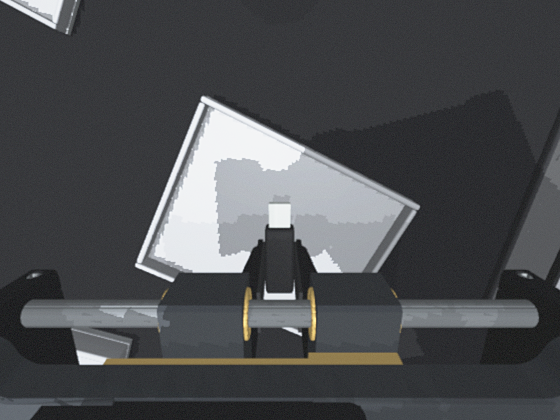

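The stick (280,245) is held straight, well inside the tray walls. I'll lower it slowly and release.

>>> move_arm([
  [[0, 0, -1.5], [0, 0, 0], 0],
  [[0, 0, -1.2], [0, 0, 0], 0],
  [[0, 0, -0.6], [0, 0, 0], 0],
  [[0, 0, -0.3], [0, 0, 0], 0],
  [[0, 0, -0.2], [0, 0, 0], 0],
  [[0, 0, 0], [0, 0, 0], 0],
  [[0, 0, 0], [0, 0, 0], 0],
])

```text
t: 10.0
eef_pos: [498.5, 337.8, 9.2]
tcp_rot: [3.142, -0.0, 0.253]
ft_force: [0.5, -0.4, -0.3]
opening: 0.171
grip_force: 30.0
```

>>> move_arm([
  [[0, 0, -0.1], [0, 0, 0], 0],
  [[0, 0, 0], [0, 0, 0], 0.3],
  [[0, 0, 0], [0, 0, 0], 0.4],
  [[0, 0, 0], [0, 0, 0], 0.4],
  [[0, 0, 0], [0, 0, 0], 0.4],
  [[0, 0, 1], [0, 0, 0], 0.4],
  [[0, 0, 3], [0, 0, 0], 0.4],
  [[0, 0, 4], [0, 0, 0], 0.4],
  [[-4, 0, 3], [0, 0, 0], 0.4],
  [[0, 0, 0], [0, 0, 0], 0.4],
])

```text
t: 11.0
eef_pos: [456.4, 338.2, 122.2]
tcp_rot: [-3.14, -0.004, 0.254]
ft_force: [-0.1, 0.3, -0.2]
opening: 0.399
grip_force: 0.0
```

```bash
python3 - <<'E'
from h import *
s=state();print(s["t"],s["eef_pos"],s["opening"])
cv2.imwrite("pics/w5.png",np.hstack([cv2.resize(read_camera("wrist"),(400,300)),cv2.resize(read_camera("scene"),(400,300))]))
E
```

```text
11.0 [456.39089916 338.1793919  122.17658555] 0.3985543033189234
```

View pics/w5.png

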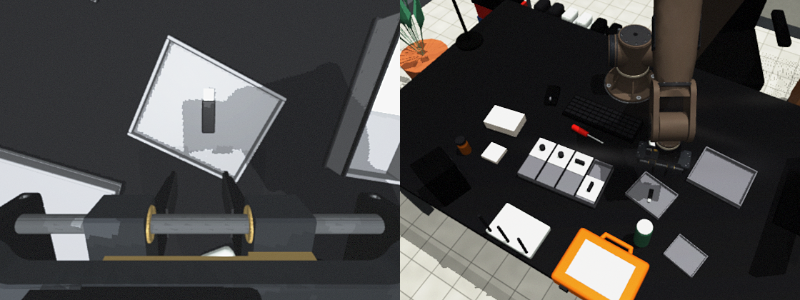

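The stick lies flat in the middle of the middle-sized tray at (208,110). The fin lid is open, the other lids are shut, and the gripper is clear.

```bash
python3 -c "
from cell import env
print(env.job_done())"
```

```text
the job is handed in; nothing more can be done
None
```

I slid the fin lid open and laid the memory stick flat in the middle-sized tray, with the other three lids still shut, then handed the job in at about 11 s; no verdict was returned.

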